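Load the curing unit and press its sunken start key

TASK

Push the carrier with the jaw model along its rails into the light-curing unit until it is fully home against its stop; slide it with the fingertips, without lifting it. Then reach a fingertip into the round well on top of the unit, press the sunken start key fully down, keep it down for a full second and let it come up again. Leave the key in the square well and everything else on and around the unit alone.

Things in the scene. Friction and masses are not known exactly. Their poses are not given: they have to be found in the camera images.
- unit: Fixed white curing unit, 160 deep (x 40 to 200), 194 wide, roof 66 mm above the bench. A chamber opens towards the robot; before it a 6 mm thick bed (from x -105) between rails (tops 16 mm high, 78 mm apart inside). x axis: the way the carrier slides in; y across, z up. Origin: on the bench, on the bed's centre line, below the push plate's front face when the carrier is home.
- push_face (a point): Centre of the front face, towards the robot, of the upright steel push plate at the carrier's near end, 30 mm above the bench. Plate 50 wide x 10 thick, its top 48 mm above the bench. To be pushed 38 to 72 mm along the unit's x to a rigid stop; this point is then at x = 0, y = 0 of the unit, the plate still 30 mm outside the box. x is the sliding direction, z up.
- round_mouth (a point): Centre of the mouth of the round well, 96 mm above the bench, 48 mm in diameter, in one of two grey key blocks (72 deep x 76 wide x 30 mm) side by side on the unit's roof at x = 82, y = +46 and -46 mm; which is where varies. The flat top of the start key lies 15 mm below this point. z up, axes as the unit's.
- round_key (a joint): Start key, a round black cap 30 mm in diameter centred in the round well. 0 = up, 0.005 m = fully down. It is pressed straight down, starts to move at about 1.2 N, is fully down at about 4 N, and springs back when released.
- square_mouth (a point): Centre of the mouth of the square well (48 x 48 mm) in the top face of the other key block, 96 mm above the bench. It holds the calibration key, which is to be left alone.
- square_key (a joint): Calibration key, a square black cap 28 mm wide, 15 mm below the mouth of the square well. 0 = up, 0.005 m = fully down, as soft as the start key. Not to be pressed.
- stain_jar_mid (a point): Bystander, loose: small glass jar with a white cap, 34 mm wide, 45 mm tall, standing on the curing unit's roof. The point is its centre. Not part of the job.
- jaw_model_mid (a point): Bystander, loose: plaster jaw model, 56 x 54 x 34 mm, lying on the curing unit's roof. The point is its centre. Not part of the job.
- liquid_bottle_mid (a point): Bystander, loose: amber bottle, 40 mm wide, 95 mm tall, on the bench beside the unit. The point is its centre. Not part of the job.
- tweezers_mid (a point): Bystander, loose: steel tweezers, 135 mm long, lying beside the guide rails. The point is its centre. Not part of the job.
- dappen_dish_mid (a point): Bystander, loose: white ceramic dish, 48 mm wide, 28 mm tall, beside the guide rails. The point is its centre. Not part of the job.
- brush_mid (a point): Bystander, loose: fine brush, 165 mm long, 7 mm thick, lying beside the unit. The point is its centre. Not part of the job.
- powder_jar_mid (a point): Bystander, loose: white jar with a black cap, 44 mm wide, 50 mm tall, on the bench. The point is its centre. Not part of the job.
- carrier: Loose steel carrier 110 long x 74 wide x 10 mm, 0.2 to 0.42 kg, with the push plate at its near end and a plaster jaw model on its far half. It lies on the bed with 2 mm play to each rail and stays where it is left. Origin: 24 mm straight below push_face, on the bed, 6 mm above the bench; same axes.
There are look-alikes about, which are no part of the job. Leave any blue, green or pink look-alike of the carrier alone.

How it is judged:
On the way, in this order (a step that is already met when the one before it is completed fails the run):
1. the carrier is fully home against its stop (x of push_face in the frame of unit above -0.004 m), for 0.2 s.
2. the start key in the round well is held down (value of joint round_key above 0.0038 m), for 0.7 s.
At the end, for the whole second after the job is handed in: The carrier lies on its bed within 4 mm of fully home and at rest, and both keys are up again (within 1 mm). On the way the start key was at least 3.8 of its 5 mm down for 0.7 s without a break, with the carrier already home (x of push_face in the frame of unit between -0.004 and 0.004 m and z of push_face in the frame of unit below 0.034 m and linear speed of carrier below 0.01 m/s and value of joint each of round_key, square_key below 0.001 m); the robot touches nothing.
It fails at once if the start key is pressed before the carrier is home (value of joint round_key above 0.003 m and x of push_face in the frame of unit below -0.008 m).
It fails at once if the key in the square well is pressed (more than 2.5 mm) (value of joint square_key above 0.0025 m).
It fails at once if the carrier is lifted (push plate more than 10 mm up) or tipped (more than 0.2 rad) (height (world z) of push_face above 0.04 m or angle between push_face's own z axis and vertical above 0.2 rad).
It fails at once if a bystander is moved by more than 20 mm (distance of any of stain_jar_mid, jaw_model_mid, liquid_bottle_mid, tweezers_mid, dappen_dish_mid, brush_mid, powder_jar_mid from where it was at the start of the episode above 0.02 m).
It also fails if it takes over 42 s, if anything falls off the work surface, if the arm or the gripper's body presses on something with over 40 N, if the wrist force passes 120 N, or if a joint passes its speed limit or range.

ROBOT

A 6-joint arm with a two-finger parallel gripper is mounted at the origin on the work surface. World frame = base frame: x ahead of the robot, y to its left, z up, the work surface at z = 0. Lengths are in m, angles in rad, forces in N, time in s.
With the tool pointing down it reaches from about 0.3 to 0.775 m from the base axis. Payload 14.6 kg.
Tool frame: the origin (TCP) lies at the very end of the fingers, on their centre line; the grasp point (between the pads) lies ctrl.tcp_to_grasp behind it (ctrl.tcp_to_grasp is the distance from the TCP to the grasp point, in m); x points along the fingers, y is the direction in which the jaws open and shut, and the axes are right-handed (so a half turn about x gives the same grasp; the last joint's range is limited). The gripper opens to 94 mm and grips with 3 to 60 N. Pads are 16 mm wide; open, the fingers measure 119 mm over their backs; the gripper's body (75 mm by 177 mm) begins 78 mm behind the grasp point.
Start: joints at [1.091, 0.3, 1.521, -0, 1.321, -0.067], TCP at [0.221, 0.504, 0.205] pointing down, gripper open.
Joint ranges: [-3.03, 3.03], [-0.79, 2.21], [0.23, 2.52], [-1.04, 4.18], [0, 3.07], [-2.55, 2.55]. Speed limits (rad/s): [2.22, 2.22, 2.57, 3.14, 3.14, 3.14].

INTERFACE

Orientations are given as [roll, pitch, yaw] about the fixed x, y, z axes, in that order (R = Rz(yaw) Ry(pitch) Rx(roll)).
In Python, from station import ctrl gives the robot as it stands.
- The arm moves only by the tool play_rows, never from a script. Its argument "increments" is a list that holds one entry, the list of rows, each a list of 5 numbers: the closure in counts, from 0 (fully open) to 255 (shut), then the shift along the tool's x, y, z in cm, then the turn about the tool's x in degrees. A call has 1 to 12 rows; each row shifts and turns the commanded pose from where the row before left it, along the tool's axes as they then stand; what a row does not reach is not made up. A row lasts 1/12 s, in which the tool goes at most 41.7 mm and 7.16 degrees, less where a joint would pass 70% of its speed; a pose out of reach is approached as far as the arm can. A call is refused whole if a number of a shift passes 4.17 or a number of a turn 7.16, either way. A call with a gripper value outside its range is refused whole. The fingers move at their own pace and stop on an object; "newtons" is the grip in N (left out, the last holds). Time passes only in rows, so rows that do not move let the fingers close. It gives the time, the measured TCP pose, the force and the opening at its end, in the units of the state.
- ctrl.get_obs(): the state, without advancing time (a new reading comes with each control period).
- ctrl.camera(name): name is "scene" or "top" or "wrist"; returns the picture (400x640x3 uint8, red, green, blue); there is no depth.
- ctrl.calibration(name): a dict with "fx", "fy", "cx", "cy" (pixels), "k1" (the pictures are not rectified: a ray, as slopes to the right and down, at radius r is drawn at 1 + k1 r^2 times it, then the intrinsics apply), "rvec" (rotation vector, rad) and "tvec" (3), from world to camera coordinates, as OpenCV has them; the wrist camera has in their place "T_tool_cam" (4x4, takes a point from camera to tool coordinates, whose origin is the TCP and whose axes are the tool frame's). Camera axes: x right, y down, z forward; pixel columns grow to the right and rows downward; lengths in m; the calibration is good to about 2 mm. A picture is of the moment at which its call begins: read the wrist's pose just before it. calibration takes no time and is no camera call.
- ctrl.hand_in(): hands the job in, once; it reports no verdict.
The state is a dict: "time_s": time; "qpos": joint angles; "joint_vel": joint speeds; "tau": joint torques, N m; "ee_pos": TCP position; "eef_rot": TCP orientation; "force": force on the tool from outside, world axes, zero at the start; "moment": the same for the moment, N m; "grip_width": finger opening in m.
Only numpy, scipy, OpenCV 4.12 (cv2) and the standard library are available. Lean on these libraries where they do the work, as an engineer would, in place of code of your own. Each camera call takes 0.05 s, during which the arm holds its last target.

## Working session

There is one attempt and no reset: what is moved stays moved. The work goes in short steps, Python scripts to look and compute and a tool call to move; the robot and the scene stay as the last step left them, time stands still between calls to the robot, and variables do not carry over. Pictures are saved under pics/ and viewed, and the job is handed in when it is done.

Besides the shell and the picture viewer there is one more tool, called as a command line: name --argument value ..., lists and objects as JSON in quotes. play_rows: Moves the arm, as the interface text tells. Its arguments: {"type":"object","properties":{"increments":{"type":"array"},"newtons":{"type":"number"}},"required":["increments"]}

```bash
ls; mkdir -p pics; python3 - <<'E'
from station import ctrl
import cv2
print(ctrl.get_obs(), ctrl.tcp_to_grasp)
for n in("scene","top","wrist"):
    cv2.imwrite(f"pics/{n}0.png",ctrl.camera(n)[:,:,::-1]); print(n,ctrl.calibration(n))
E
```

```text
pics
{'time_s': 0.0, 'qpos': array([ 1.09138251e+00,  3.00481831e-01,  1.52154423e+00, -2.94291073e-05,
        1.32068596e+00, -6.65986061e-02]), 'joint_vel': array([ 1.29624730e-03, -6.21356279e-04,  1.04589819e-03, -7.26686299e-05,
       -1.20688736e-03,  1.20870169e-03]), 'tau': array([-7.90186514e-04, -5.31798220e+01, -3.52732229e+01,  7.08582834e-02,
        2.43041193e-02, -1.08804354e-04]), 'ee_pos': array([0.22055031, 0.50357581, 0.20489603]), 'eef_rot': array([-1.61193511,  1.56967659, -2.02474302]), 'force': array([ 0.38556176, -1.18210192,  0.41301029]), 'moment': array([-0.03424459,  0.02617926, -0.02405087]), 'grip_width': 0.09414620378360217} 0.0188
scene {'fx': 469.2814700180787, 'fy': 469.2814700180787, 'cx': 328.83421654625, 'cy': 202.7725823931666, 'k1': -0.09189467089088253, 'rvec': array([ 2.05901463,  1.37135096, -0.5191791 ]), 'tvec': array([-0.26591638, -0.29232523,  1.20600336])}
top {'fx': 508.97358974975776, 'fy': 508.97358974975776, 'cx': 323.354151846533, 'cy': 198.58973774220792, 'k1': -0.06229940190604424, 'rvec': array([ 2.15895816, -2.13298709,  0.18312171]), 'tvec': array([0.02395405, 0.53259852, 0.93792099])}
wrist {'fx': 357.6731281192464, 'fy': 357.6731281192464, 'cx': 320.0620157252452, 'cy': 190.11015656137965, 'k1': -0.07013728853408072, 'T_tool_cam': array([[ 1.66561773e-03, -2.84701015e-01,  9.58614916e-01,
        -1.80361204e-01],
       [ 9.99998486e-01, -7.84789976e-06, -1.73985350e-03,
         2.39407383e-04],
       [ 5.02861170e-04,  9.58616363e-01,  2.84700571e-01,
        -8.44822039e-02],
       [ 0.00000000e+00,  0.00000000e+00,  0.00000000e+00,
         1.00000000e+00]])}
```

View pics/scene0.png

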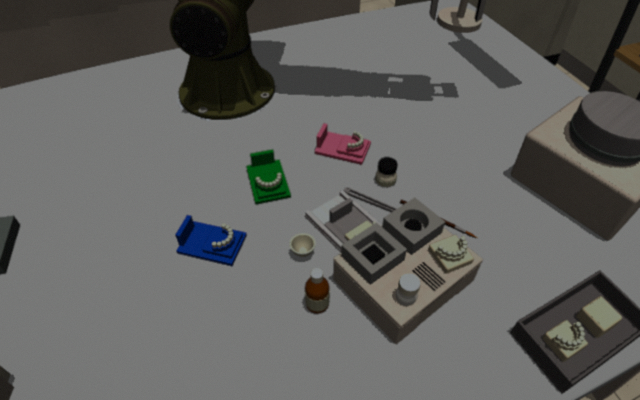

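View pics/top0.png

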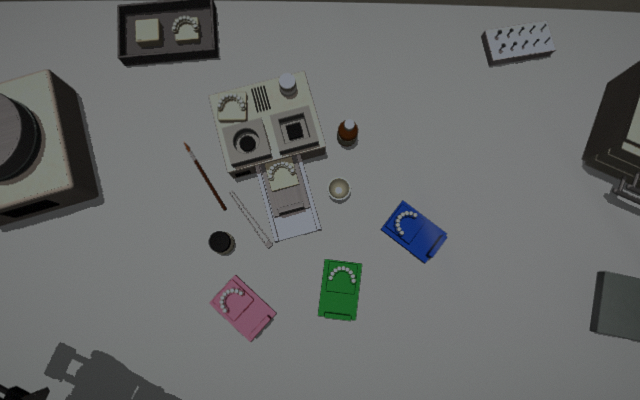

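View pics/wrist0.png

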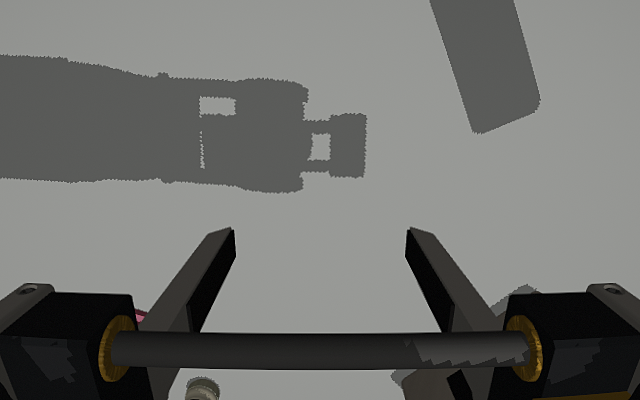

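```bash
cat > h.py <<'E'
import numpy as np, cv2
from station import ctrl
from scipy.spatial.transform import Rotation as Ro
def cam(n,obs=None):
    c=ctrl.calibration(n)
    if n!="wrist":
        R=cv2.Rodrigues(np.array(c["rvec"]))[0];t=np.array(c["tvec"])
    else:
        T=np.eye(4);T[:3,:3]=Ro.from_euler("xyz",obs["eef_rot"]).as_matrix();T[:3,3]=obs["ee_pos"]
        W=np.linalg.inv(T@c["T_tool_cam"]);R=W[:3,:3];t=W[:3,3]
    return c,R,t
def KD(c):
    return np.array([[c["fx"],0,c["cx"]],[0,c["fy"],c["cy"]],[0,0,1]]),np.array([c["k1"],0,0,0,0])
def pix2(n,uv,z,obs=None):
    c,R,t=cam(n,obs);K,D=KD(c)
    p=cv2.undistortPoints(np.array(uv,float).reshape(-1,1,2),K,D).reshape(-1,2)
    d=np.c_[p,np.ones(len(p))]@R; o=-R.T@t
    z=np.broadcast_to(np.asarray(z,float),len(p))
    return o+d*((z-o[2])/d[:,2])[:,None]
def proj(n,P,obs=None):
    c,R,t=cam(n,obs);K,D=KD(c)
    return cv2.projectPoints(np.array(P,float).reshape(-1,1,3),cv2.Rodrigues(R)[0],t,K,D)[0].reshape(-1,2)
def unit2w(p,ux,uy,yaw):
    p=np.array(p,float);c,s=np.cos(yaw),np.sin(yaw)
    return np.c_[ux+c*p[:,0]-s*p[:,1],uy+s*p[:,0]+c*p[:,1],p[:,2]]
E
python3 - <<'E'
import cv2
a=cv2.imread("pics/top0.png")[60:250,190:370]
cv2.imwrite("pics/topc.png",cv2.resize(a,None,fx=3.1,fy=3.1,interpolation=2))
a=cv2.imread("pics/scene0.png")[170:340,290:490]
cv2.imwrite("pics/scenec.png",cv2.resize(a,None,fx=3.5,fy=3.5,interpolation=2))
E
```

```text
(no output)
```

View pics/topc.png

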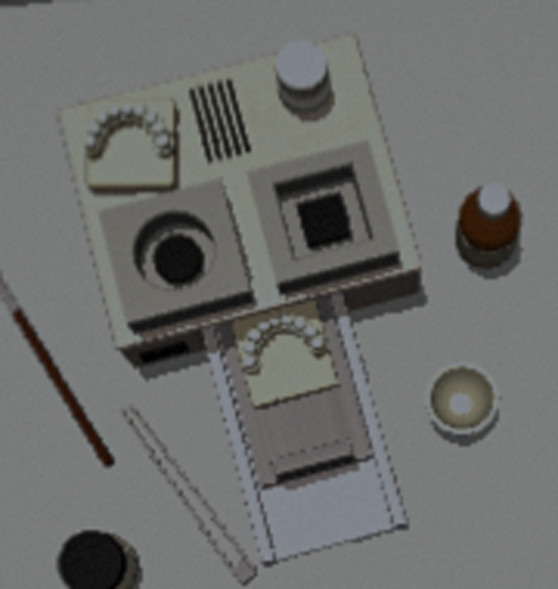

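View pics/scenec.png

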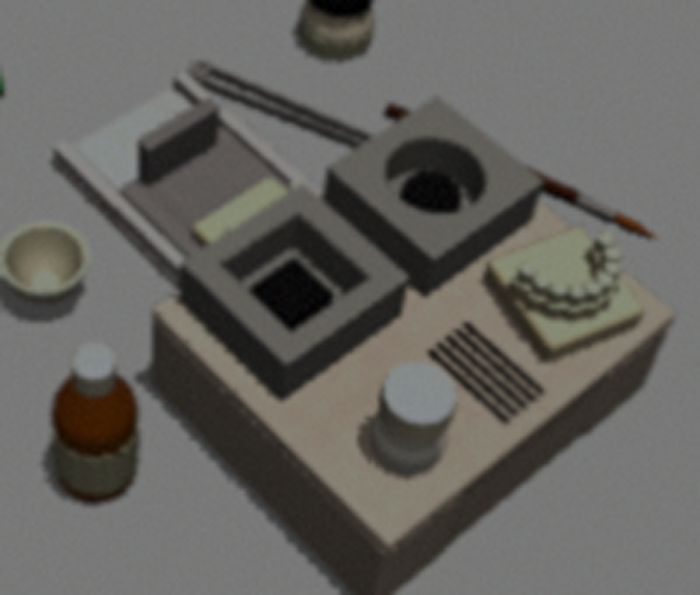

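```bash
cat > fit.py <<'E'
from h import *
from scipy.optimize import least_squares
T=lambda u,v:(190+(u+.5)/3.1-.5,60+(v+.5)/3.1-.5)
S=lambda u,v:(290+(u+.5)/3.5-.5,170+(v+.5)/3.5-.5)
pts=[("top",T(58,110),(200,97,66)),("top",T(355,35),(200,-97,66)),("top",T(420,268),(40,-97,66)),("top",T(118,348),(40,97,66)),
("top",T(98,210),(118,84,96)),("top",T(222,180),(118,8,96)),("top",T(248,172),(118,-8,96)),("top",T(368,142),(118,-84,96)),("top",T(255,293),(46,8,96)),("top",T(130,325),(46,84,96)),("top",T(174,247),(82,46,96)),
("scene",S(155,310),(40,-97,66)),("scene",S(672,313),(200,97,66)),("scene",S(388,545),(200,-97,66)),
("scene",S(435,97),(46,84,96)),("scene",S(540,182),(118,84,96)),("scene",S(325,172),(46,8,96)),("scene",S(425,263),(118,8,96)),("scene",S(298,190),(46,-8,96)),("scene",S(408,275),(118,-8,96)),("scene",S(183,262),(46,-84,96)),("scene",S(280,363),(118,-84,96))]
def f(p,w=None):
    r=[]
    for n,uv,m in pts:
        if w and n!=w: continue
        r+=list(proj(n,unit2w([np.array(m)/1e3],*p))[0]-uv)
    return np.array(r)
for w in("top","scene",None):
    s=least_squares(f,[.45,.1,.3],args=(w,),loss="soft_l1");print(w,s.x,np.sqrt(np.mean(f(s.x,w)**2)))
    print(np.round(f(s.x,w).reshape(-1,2),1).tolist())
p=s.x
def inv(P): c,s_=np.cos(p[2]),np.sin(p[2]);d=P[:,:2]-p[:2];return np.c_[d@[c,s_],d@[-s_,c]]*1e3
print("plate top far edge",inv(pix2("top",[T(277,462),T(352,440)],.048)))
print("plate top near edge",inv(pix2("top",[T(277,475),T(357,456)],.048)))
print("plate scene",inv(pix2("scene",[S(138,148),S(205,98),S(218,108),S(152,158)],.048)))
print("bed end",inv(pix2("top",[T(270,562),T(407,522)],.01)))
E
python3 fit.py
```

```text
top [0.56413979 0.10830345 0.28039744] 0.6017742379506685
[[-0.2, -0.3], [0.3, -0.9], [1.2, 0.2], [-0.3, 0.7], [0.3, 0.4], [-0.1, -0.3], [-0.1, 0.1], [0.5, -0.4], [-1.1, -0.5], [-0.8, -0.2], [0.3, 1.3]]
scene [0.56884094 0.10780217 0.28261326] 0.968430070973807
[[-2.2, -0.6], [1.0, -0.3], [-0.5, 0.8], [-0.4, -0.2], [0.2, -0.1], [-0.2, -1.1], [1.8, -0.6], [0.6, -1.7], [-0.3, 1.0], [-1.3, 0.5], [1.2, 1.0]]
None [0.56674372 0.10789572 0.28551864] 1.1653275623308081
[[-0.4, -1.2], [0.0, -2.3], [1.2, -1.3], [-0.1, -0.4], [0.3, -0.6], [-0.1, -1.5], [-0.2, -1.1], [0.3, -1.9], [-0.9, -1.8], [-0.6, -1.3], [0.4, 0.2], [-2.5, -1.5], [0.4, -1.5], [-0.7, -0.5], [-1.0, -1.1], [-0.3, -1.1], [-0.7, -2.0], [1.3, -1.7], [0.1, -2.6], [-0.8, -0.1], [-1.6, -0.5], [0.9, -0.1]]
plate top far edge [[-51.89210103  22.32889951]
 [-51.10147095 -25.66662423]]
plate top near edge [[-59.6696828   24.40814824]
 [-61.52312273 -25.98770745]]
plate scene [[-50.54176822 -27.94646915]
 [-55.61748362  22.9956857 ]
 [-45.67844251  23.65761536]
 [-40.57609022 -26.62708016]]
bed end [[-106.59656727   44.36992904]
 [-105.4939129   -45.96049069]]
```

```bash
cat >> h.py <<'E'
U=(0.565,0.108,0.283)
def goal(ux,uy,z,U=U):
    """delta in tool axes (cm) and turn (deg) to put the TCP at unit (ux,uy) mm, z m, tool y along unit +-y"""
    o=ctrl.get_obs();R=Ro.from_euler("xyz",o["eef_rot"]).as_matrix()
    w=unit2w([[ux/1e3,uy/1e3,z]],*U)[0];d=w-o["ee_pos"]
    ydir=np.array([-np.sin(U[2]),np.cos(U[2]),0]);
    a=np.degrees(np.arctan2(R[:,2]@ydir,R[:,1]@ydir)); a=(a+90)%180-90
    R2=R@Ro.from_euler("x",a,degrees=True).as_matrix()
    print("t",o["time_s"],"tcp",o["ee_pos"].round(4),"target",w.round(4),"F",np.round(o["force"],1),"grip",o["grip_width"])
    print("turn deg",a.round(2),"shift now-axes cm",(R.T@d*100).round(2),"shift after-turn axes cm",(R2.T@d*100).round(2))
    c,s=np.cos(U[2]),np.sin(U[2]);e=o["ee_pos"][:2]-U[:2];print("tcp in unit mm",(np.array([e@[c,s],e@[-s,c]])*1e3).round(1)); print("axes\n",R.round(3))
E
python3 -c "
from h import *
goal(-90,0,.12)"
```

```text
t 0.15 tcp [0.2205 0.5036 0.205 ] target [0.4786 0.0829 0.12  ] F [-0.2 -0.2  0.2] grip 0.0941200687987836
turn deg -39.86 shift now-axes cm [  8.52 -28.18  40.51] shift after-turn axes cm [  8.52 -47.6   13.03]
tcp in unit mm [-220.3  476.1]
axes
 [[-0.     0.401  0.916]
 [-0.001  0.916 -0.401]
 [-1.    -0.001 -0.   ]]
```

play_rows --increments '[[[255,0,0,0,-6.65],[255,0,0,0,-6.65],[255,0,0,0,-6.65],[255,0,0,0,-6.65],[255,0,0,0,-6.65],[255,0,0,0,-6.6],[255,0,-3.8,1.0,0],[255,0,-3.8,1.0,0],[255,0,-3.8,1.0,0],[255,0,-3.8,1.0,0],[255,0,-3.8,1.0,0],[255,0,-3.8,1.0,0]]]' --newtons 20

```text
time_s: 1.15
ee_pos: [0.3423, 0.2998, 0.2054]
eef_rot: [-2.031, 1.571, -1.748]
force: [0.4, 0.9, -0.2]
grip_width: 0.0172
```

play_rows --increments '[[[255,0,-3.6,1.0,0],[255,0,-3.6,1.0,0],[255,0,-3.6,1.0,0],[255,1,-3.6,1.0,0],[255,1.5,-3.5,1.0,0],[255,2,-3.4,1.0,0],[255,2,-3.4,1.0,0],[255,2,0,0,0],[255,0,0,0,0]]]'

```text
time_s: 1.9
ee_pos: [0.4767, 0.0824, 0.1169]
eef_rot: [2.952, 1.565, -3.051]
force: [0.4, -0.9, -0.2]
grip_width: 0.0005
```

```bash
python3 -c "
from h import *
goal(-90,0,.026)
o=ctrl.get_obs()
im=ctrl.camera('wrist')[:,:,::-1]
cv2.imwrite('pics/w1.png',im);cv2.imwrite('pics/t1.png',cv2.resize(ctrl.camera('top')[60:280,170:390,::-1],None,fx=2.6,fy=2.6))
print(o['qpos'].round(2))"
```

```text
t 1.9 tcp [0.4767 0.0824 0.1169] target [0.4786 0.0829 0.026 ] F [ 0.4 -0.9 -0.2] grip 0.0004928765077614059
turn deg -0.18 shift now-axes cm [ 9.09 -0.01  0.25] shift after-turn axes cm [ 9.09 -0.02  0.25]
tcp in unit mm [-92.    0.1]
axes
 [[-0.006 -0.276  0.961]
 [-0.001  0.961  0.276]
 [-1.     0.001 -0.006]]
[ 0.1   0.25  1.8   0.    1.09 -1.76]
```

View pics/w1.png

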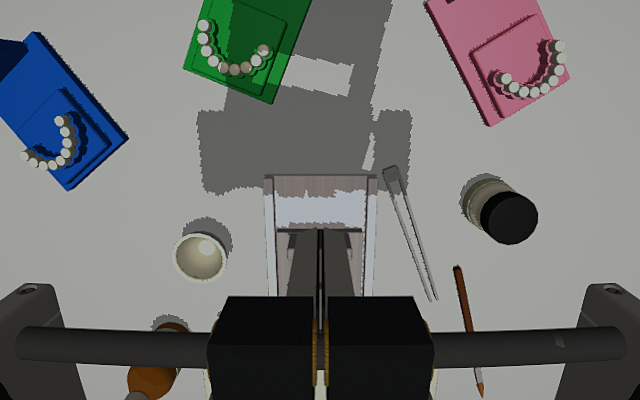

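View pics/t1.png

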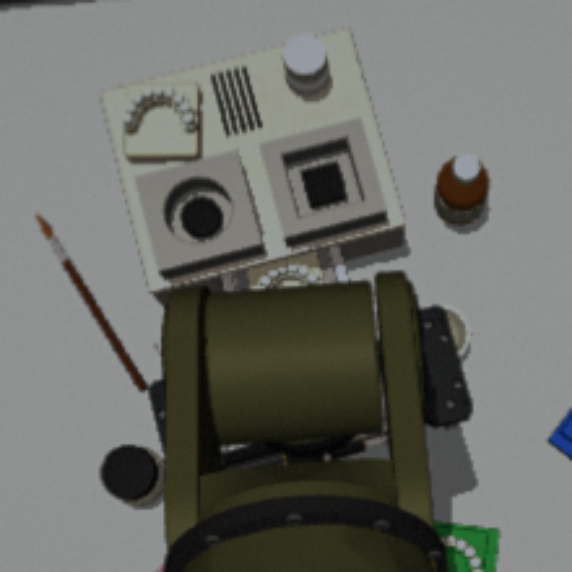

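```bash
python3 -c "
import cv2
a=cv2.imread('pics/w1.png')[160:310,240:400]
cv2.imwrite('pics/w1c.png',cv2.resize(a,None,fx=4,fy=4))
from h import *
o=ctrl.get_obs()
for z in(.048,):
  P=pix2('wrist',[(278,229),(364,229),(278,233),(364,233)],z,o)
  c,s=np.cos(U[2]),np.sin(U[2]);d=P[:,:2]-U[:2];print(np.c_[d@[c,s],d@[-s,c]]*1e3)
P=pix2('wrist',[(264,176),(377,176)],.016,o);d=P[:,:2]-U[:2];print(np.c_[d@[c,s],d@[-s,c]]*1e3)
"
```

```text
[[-68.93955716 -30.08435088]
 [-68.87769877  35.56915184]
 [-65.63282061 -30.20338237]
 [-65.57045455  35.68735887]]
[[-102.57108833  -44.07012943]
 [-102.48775639   48.90222649]]
```

View pics/w1c.png

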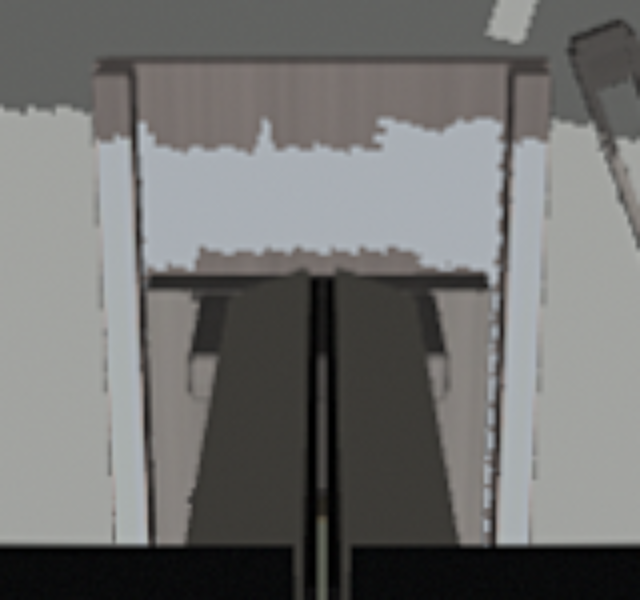

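```bash
python3 -c "
from h import *
o=ctrl.get_obs()
c,s=np.cos(U[2]),np.sin(U[2])
for q,z in (((287,248.5),.048),((351.5,248.5),.048),((287,259),.048),((277.5,228.5),.016),((361.5,228.5),.016),((265,175),.016),((377,175),.016)):
  P=pix2('wrist',[q],z,o);d=P[:,:2]-U[:2];print(q,np.c_[d@[c,s],d@[-s,c]]*1e3)
"
```

```text
(287, 248.5) [[-52.59428113 -23.67411198]]
(351.5, 248.5) [[-52.55223124  26.43098548]]
(287, 259) [[-43.53257113 -23.93913958]]
(277.5, 228.5) [[-56.0561716  -34.57232157]]
(361.5, 228.5) [[-55.99313627  37.62858071]]
(265, 175) [[-103.4169255   -43.20762826]]
(377, 175) [[-103.33522991   48.86552803]]
```

play_rows --increments '[[[255,2.5,0.15,0,0],[255,2.5,0,0,0],[255,2.1,0,0,0],[255,1.5,0,0,0],[255,0.5,0,0,0],[255,0,0,0.7,0],[255,0,0,0.7,0],[255,0,0,0.4,0],[255,0,0,0.3,0],[255,0,0,0.3,0],[255,0,0,0.3,0],[255,0,0,0.3,0]]]'

```text
time_s: 3.0
ee_pos: [0.5062, 0.0937, 0.0297]
eef_rot: [3.068, 1.57, -2.932]
force: [-4.5, -2.0, 4.4]
grip_width: 0.0004
```

```bash
python3 -c "
from h import *
goal(-8,1.5,.026)
cv2.imwrite('pics/w2.png',ctrl.camera('wrist')[:,:,::-1])"
```

```text
t 3.0 tcp [0.5062 0.0937 0.0297] target [0.5569 0.1072 0.026 ] F [-4.5 -2.   4.4] grip 0.0004135354333523687
turn deg -0.02 shift now-axes cm [ 0.36 -0.11  5.25] shift after-turn axes cm [ 0.36 -0.12  5.25]
tcp in unit mm [-60.5   2.7]
axes
 [[-0.001 -0.279  0.96 ]
 [-0.     0.96   0.279]
 [-1.     0.    -0.001]]
```

View pics/w2.png

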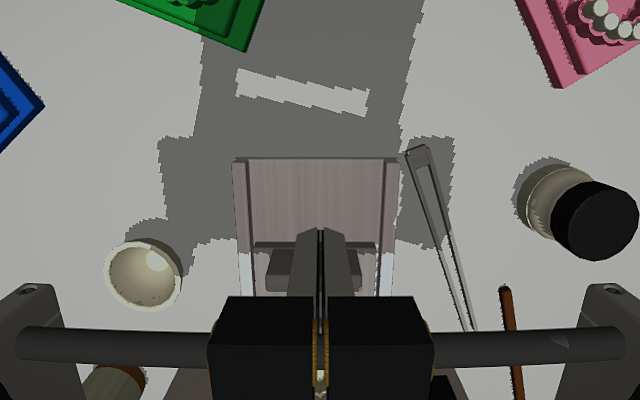

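play_rows --increments '[[[255,0,0,0.3,0],[255,0,0,0.35,0],[255,0,0,0.35,0],[255,0,0,0.35,0],[255,0,0,0.35,0],[255,0,0,0.35,0],[255,0,0,0.35,0],[255,0,0,0.35,0],[255,0,0,0.35,0],[255,0,0,0.35,0],[255,0,0,0.35,0],[255,0,0,0.2,0]]]'

```text
time_s: 4.05
ee_pos: [0.5452, 0.105, 0.0295]
eef_rot: [-1.714, 1.571, -1.432]
force: [-5.1, -0.9, 4.5]
grip_width: 0.0005
```

```bash
python3 -c "
from h import *
goal(-8,1.5,.026)
cv2.imwrite('pics/w3.png',ctrl.camera('wrist')[:,:,::-1])"
```

```text
t 4.05 tcp [0.5452 0.105  0.0295] target [0.5569 0.1072 0.026 ] F [-5.1 -0.9  4.5] grip 0.0004828618246544511
turn deg -0.01 shift now-axes cm [ 0.35 -0.12  1.19] shift after-turn axes cm [ 0.35 -0.12  1.19]
tcp in unit mm [-19.9   2.7]
axes
 [[ 0.    -0.279  0.96 ]
 [-0.     0.96   0.279]
 [-1.    -0.    -0.   ]]
```

View pics/w3.png

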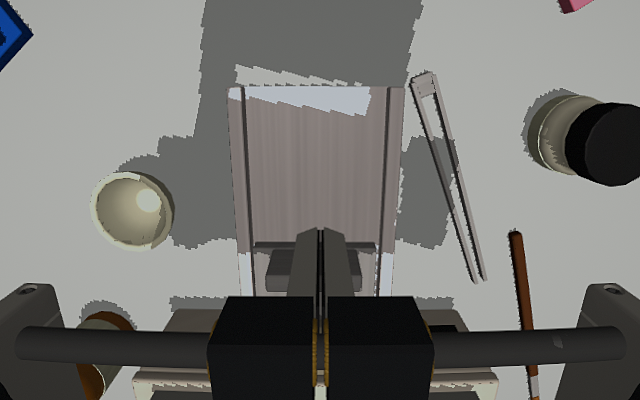

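play_rows --increments '[[[255,0,0,0.15,0],[255,0,0,0.15,0],[255,0,0,0.15,0],[255,0,0,0.12,0],[255,0,0,0.12,0],[255,0,0,0.12,0],[255,0,0,0.12,0],[255,0,0,0.1,0]]]'

```text
time_s: 4.77
ee_pos: [0.5548, 0.1078, 0.0294]
eef_rot: [-0.036, 1.571, 0.247]
force: [-2.3, 0.2, -0.2]
grip_width: 0.0002
```

play_rows --increments '[[[255,0,0,0.1,0],[255,0,0,0.1,0]]]'

```text
time_s: 4.93
ee_pos: [0.5567, 0.1084, 0.0294]
eef_rot: [1.559, 1.571, 1.842]
force: [-2.4, -0.6, -0.2]
grip_width: 0.0007
```

play_rows --increments '[[[255,0,0,0.1,0],[255,0,0,0.1,0]]]'

```text
time_s: 5.1
ee_pos: [0.5576, 0.1086, 0.0294]
eef_rot: [3.087, 1.568, -2.914]
force: [-16.5, -5.6, 12.6]
grip_width: 0.0006
```

play_rows --increments '[[[255,0,0,0.1,0],[255,0,0,0.05,0],[255,0,0,0,0],[255,0,0,0,0]]]'

```text
time_s: 5.43
ee_pos: [0.5575, 0.1086, 0.0294]
eef_rot: [3.089, 1.564, -2.912]
force: [-23.7, -6.2, 16.5]
grip_width: 0.0006
```

```bash
python3 -c "
from h import *
goal(-8,1.5,.026)
cv2.imwrite('pics/w4.png',ctrl.camera('wrist')[:,:,::-1])"
```

```text
t 5.4333 tcp [0.5575 0.1086 0.0294] target [0.5569 0.1072 0.026 ] F [-23.7  -6.2  16.5] grip 0.0006307547616319839
turn deg -0.01 shift now-axes cm [ 0.34 -0.12 -0.1 ] shift after-turn axes cm [ 0.34 -0.12 -0.1 ]
tcp in unit mm [-7.   2.7]
axes
 [[-0.006 -0.279  0.96 ]
 [-0.002  0.96   0.279]
 [-1.     0.    -0.007]]
```

View pics/w4.png

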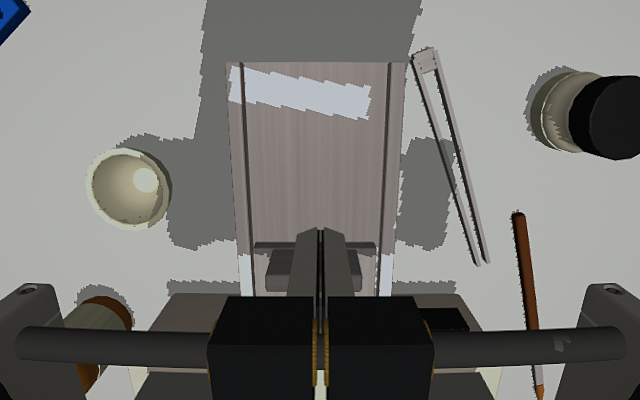

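play_rows --increments '[[[255,0,0,-0.5,0],[255,0,0,-1,0],[255,0,0,-1.5,0],[255,-1.5,0,0,0],[255,-3,0,0,0],[255,-3,0,0,0],[255,-3,0,0,0],[255,-3,0,0,0],[255,-1.5,0,0,0],[255,0,0,0,0]]]'

```text
time_s: 6.32
ee_pos: [0.5329, 0.1012, 0.1834]
eef_rot: [-0.152, 1.564, 0.131]
force: [0.4, -1.0, 0.7]
grip_width: 0.0005
```

```bash
python3 -c "
from h import *
goal(82,46,.15)
cv2.imwrite('pics/w5.png',ctrl.camera('wrist')[:,:,::-1])
cv2.imwrite('pics/s5.png',cv2.resize(ctrl.camera('scene')[150:350,280:500,::-1],None,fx=3,fy=3,interpolation=2))"
```

```text
t 6.3167 tcp [0.5329 0.1012 0.1834] target [0.6309 0.1751 0.15  ] F [ 0.4 -1.   0.7] grip 0.0004940192098851961
turn deg -0.01 shift now-axes cm [ 3.42  4.36 11.45] shift after-turn axes cm [ 3.42  4.36 11.45]
tcp in unit mm [-32.7   2.4]
axes
 [[ 0.007 -0.279  0.96 ]
 [ 0.001  0.96   0.279]
 [-1.    -0.001  0.007]]
```

View pics/w5.png

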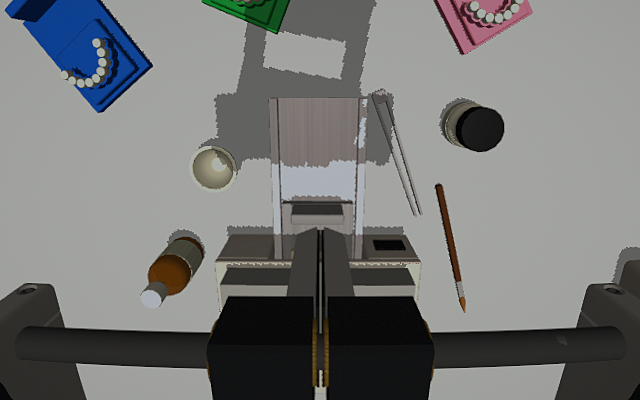

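View pics/s5.png

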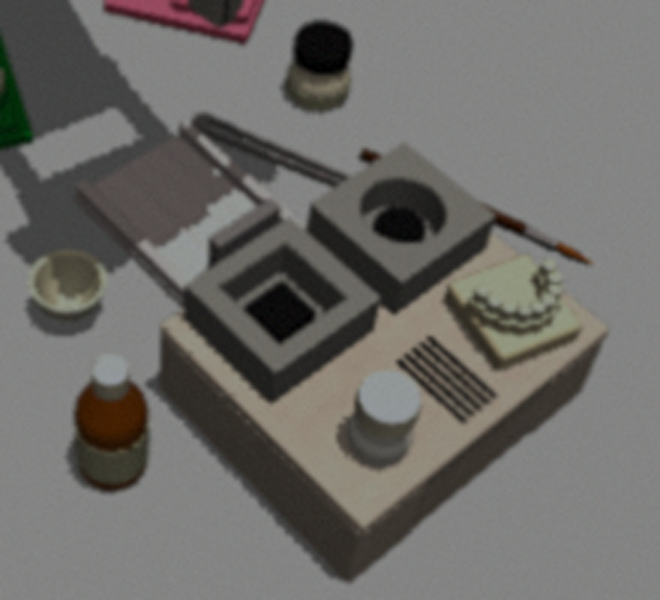

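```bash
python3 -c "
import cv2
a=cv2.imread('pics/w5.png')[80:290,200:440]
cv2.imwrite('pics/w5c.png',cv2.resize(a,None,fx=3.3,fy=2.8))"
```

```text
(no output)
```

View pics/w5c.png

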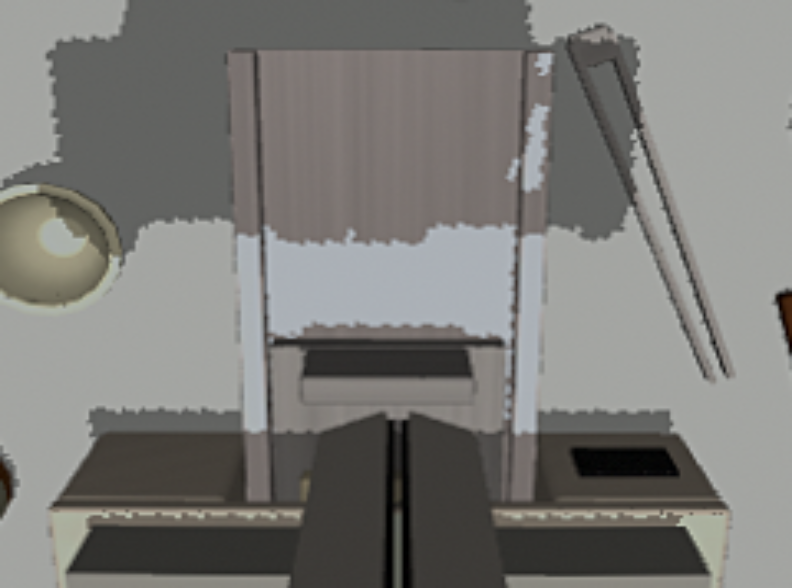

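```bash
cat > fit2.py <<'E'
from h import *
o=ctrl.get_obs()
W=lambda u,v:(200+(u+.5)/3.3-.5,80+(v+.5)/2.8-.5)
c,s=np.cos(U[2]),np.sin(U[2])
for n,q,z in (("bed end",(228,51),16),("bed end",(551,51),16),("plate",(304,376),48),("plate",(472,376),48),("roof 40,97",(52,507),66),("roof",(730,507),66),("block 46,84",(70,575),96),("block",(712,575),96)):
    P=pix2("wrist",[W(*q)],z/1e3,o);d=P[:,:2]-U[:2];print(n,(np.c_[d@[c,s],d@[-s,c]]*1e3).round(1))
E
python3 fit2.py
```

```text
bed end [[-106.6  -44.8]]
bed end [[-106.5   46.8]]
plate [[ -2.9 -23.1]]
plate [[-2.9 24.1]]
roof 40,97 [[ 36.3 -93. ]]
roof [[36.4 95.6]]
block 46,84 [[ 43.3 -80.6]]
block [[43.3 83.6]]
```

play_rows --increments '[[[255,0,1,2.2,0],[255,0,1.2,3.2,0],[255,0,1.2,3.2,0],[255,1,1.0,2.8,0],[255,1.4,0,0,0],[255,1,0,0,0],[255,0,0,0,0]]]'

```text
time_s: 7.0
ee_pos: [0.6268, 0.1746, 0.1411]
eef_rot: [3.08, 1.565, -2.92]
force: [-0.0, -0.1, -0.4]
grip_width: 0.0003
```

```bash
python3 -c "
from h import *
goal(81,46.5,.082)
o=ctrl.get_obs()
im=ctrl.camera('wrist')[:,:,::-1].copy()
cv2.imwrite('pics/w6.png',im)
cv2.imwrite('pics/s6.png',cv2.resize(ctrl.camera('scene')[150:330,300:500,::-1],None,fx=3.5,fy=3.3,interpolation=2))
cv2.imwrite('pics/t6.png',cv2.resize(ctrl.camera('top')[60:260,190:390,::-1],None,fx=3,fy=3,interpolation=2))"
```

```text
t 7.0 tcp [0.6268 0.1746 0.1411] target [0.6298 0.1753 0.082 ] F [-0.  -0.1 -0.4] grip 0.0003236882599150457
turn deg -0.01 shift now-axes cm [ 5.91 -0.02  0.35] shift after-turn axes cm [ 5.91 -0.02  0.35]
tcp in unit mm [77.9 46.7]
axes
 [[-0.006 -0.279  0.96 ]
 [-0.001  0.96   0.279]
 [-1.     0.    -0.006]]
```

View pics/w6.png

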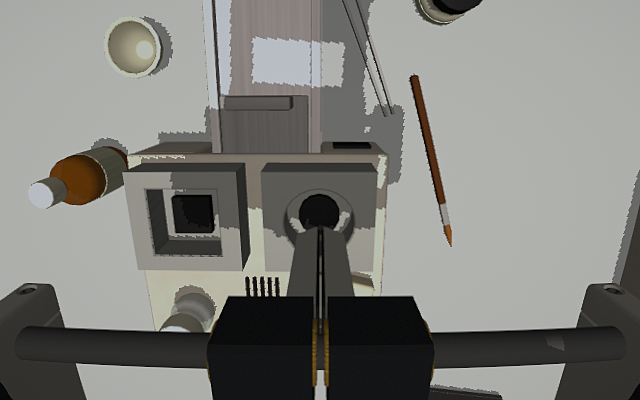

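View pics/s6.png

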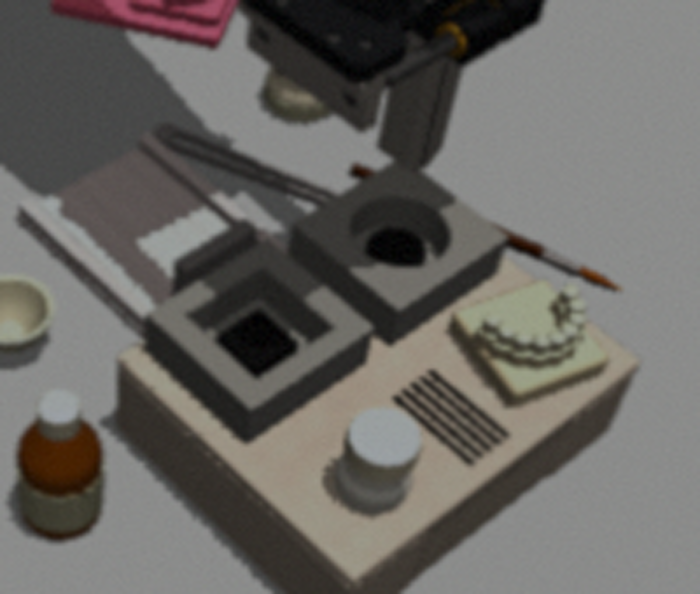

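```bash
python3 -c "
from h import *
o=ctrl.get_obs()
c,s=np.cos(U[2]),np.sin(U[2])
for q,z in (((262,164),.096),((377,164),.096),((320,187.5),.096),((286,222),.096),((354,222),.096),((320,194),.081),((302,212),.081),((339,212),.081),((308,95.5),.048)):
  P=pix2('wrist',[q],z,o);d=P[:,:2]-U[:2];print(q,(np.c_[d@[c,s],d@[-s,c]]*1e3).round(1))
cv2.imwrite('pics/w6c.png',cv2.resize(cv2.imread('pics/w6.png')[140:280,240:400],None,fx=4,fy=4))
"
```

```text
(262, 164) [[45.3  8.6]]
(377, 164) [[45.4 84.3]]
(320, 187.5) [[61.5 46.8]]
(286, 222) [[86.2 23.3]]
(354, 222) [[86.3 70.2]]
(320, 194) [[70.7 46.8]]
(302, 212) [[84.4 33.6]]
(339, 212) [[84.4 60.6]]
(308, 95.5) [[ 2.9 37.8]]
```

View pics/w6c.png

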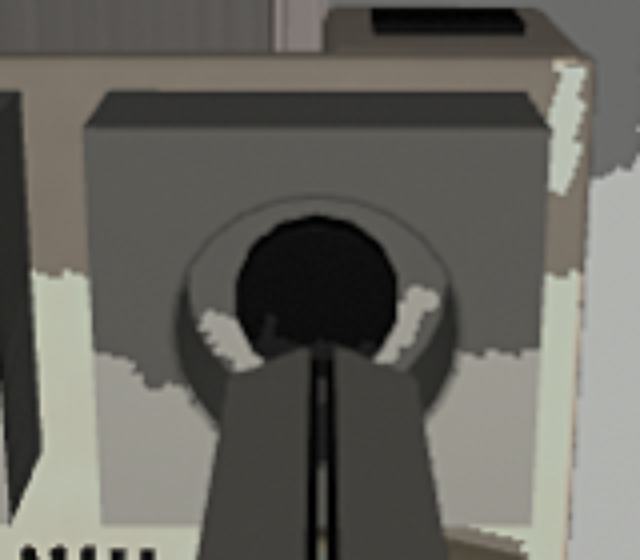

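```bash
python3 -c "
from h import *
goal(82.5,47,.085)
o=ctrl.get_obs();print(o['joint_vel'].round(3))"
```

```text
t 7.15 tcp [0.6282 0.1745 0.1459] target [0.6311 0.1762 0.085 ] F [-0.8  0.4  0.1] grip 0.0006431160156510308
turn deg -0.04 shift now-axes cm [6.09 0.07 0.33] shift after-turn axes cm [6.09 0.07 0.33]
tcp in unit mm [79.2 46.3]
axes
 [[ 0.    -0.278  0.96 ]
 [ 0.     0.96   0.278]
 [-1.     0.     0.   ]]
[ 0.002 -0.017 -0.011  0.001  0.     0.001]
```

View pics/t6.png

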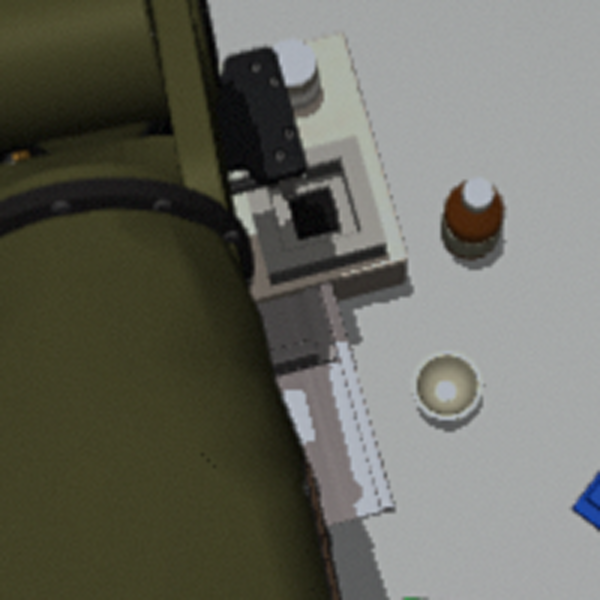

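play_rows --increments '[[[255,1,0.05,0.3,0],[255,1.5,0,0,0],[255,1.2,0,0,0],[255,0.6,0,0,0],[255,0,0,0,0],[255,0,0,0,0],[255,0,0,0,0]]]'

```text
time_s: 7.73
ee_pos: [0.6314, 0.1763, 0.1033]
eef_rot: [-0.064, 1.57, 0.219]
force: [-0.1, -0.3, 0.2]
grip_width: 0.0003
```

```bash
python3 -c "
from h import *
goal(82.5,47,.081)
cv2.imwrite('pics/s7.png',cv2.resize(ctrl.camera('scene')[150:330,300:500,::-1],None,fx=3.5,fy=3.3,interpolation=2))
cv2.imwrite('pics/w7.png',cv2.resize(ctrl.camera('wrist')[120:300,220:420,::-1],None,fx=3.5,fy=3.3,interpolation=2))"
```

```text
t 7.7333 tcp [0.6314 0.1763 0.1033] target [0.6311 0.1762 0.081 ] F [-0.1 -0.3  0.2] grip 0.00029657306181941613
turn deg -0.02 shift now-axes cm [ 2.23 -0.01 -0.04] shift after-turn axes cm [ 2.23 -0.01 -0.04]
tcp in unit mm [82.9 47.1]
axes
 [[ 0.001 -0.279  0.96 ]
 [ 0.     0.96   0.279]
 [-1.    -0.     0.001]]
```

View pics/s7.png

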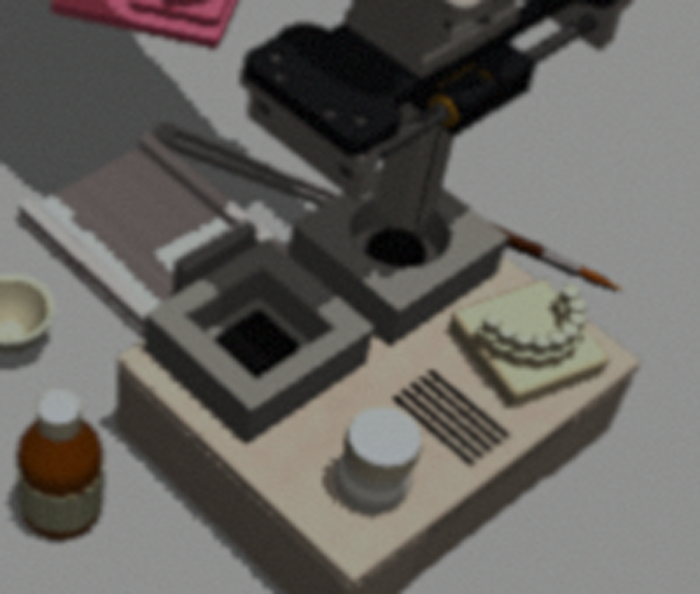

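View pics/w7.png

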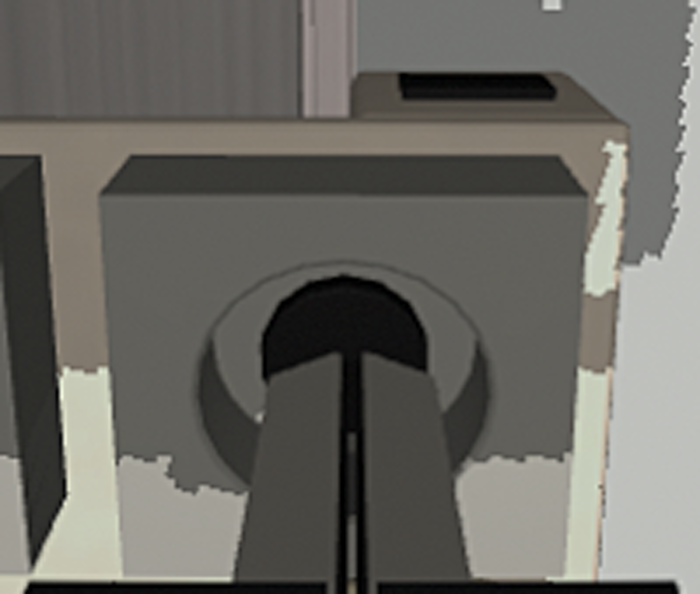

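```bash
python3 -c "
from h import *
o=ctrl.get_obs()
c,s=np.cos(U[2]),np.sin(U[2])
W=lambda u,v:(220+u/3.5,120+v/3.3)
for n,q,z in (('rim58',(345,261),.096),('block46',(103,195),.096),('block46',(587,195),.096),('key67',(345,276),.081),('keyL',(263,345),.081),('keyR',(427,345),.081),('finger tip near',(350,352),o['ee_pos'][2])):
  P=pix2('wrist',[W(*q)],z,o);d=P[:,:2]-U[:2];print(n,(np.c_[d@[c,s],d@[-s,c]]*1e3).round(1))
"
```

```text
rim58 [[59.4 46.9]]
block46 [[48.   9.3]]
block46 [[48.  84.5]]
key67 [[67.2 46.8]]
keyL [[80.6 32.5]]
keyR [[80.6 61. ]]
finger tip near [[72.8 47.7]]
```

play_rows --increments '[[[255,0.8,0,0,0],[255,0.8,0,0,0],[255,0.4,0,0,0],[255,0.2,0,0,0],[255,0.2,0,0,0],[255,0.1,0,0,0],[255,0.1,0,0,0],[255,0,0,0,0],[255,0,0,0,0]]]'

```text
time_s: 8.58
ee_pos: [0.6311, 0.1763, 0.0767]
eef_rot: [0.04, 1.571, 0.323]
force: [-2.1, -1.2, 4.9]
grip_width: 0.0005
```

play_rows --increments '[[[255,0.1,0,0,0],[255,0.1,0,0,0],[255,0,0,0,0],[255,0,0,0,0]]]'

```text
time_s: 8.92
ee_pos: [0.6313, 0.1763, 0.076]
eef_rot: [-0.125, 1.57, 0.158]
force: [-9.2, -1.5, 15.1]
grip_width: 0.0004
```

play_rows --increments '[[[255,0,0,0,0],[255,0,0,0,0],[255,0,0,0,0],[255,0,0,0,0],[255,0,0,0,0],[255,0,0,0,0],[255,0,0,0,0],[255,0,0,0,0],[255,0,0,0,0],[255,0,0,0,0],[255,0,0,0,0],[255,0,0,0,0]]]'

```text
time_s: 9.92
ee_pos: [0.6313, 0.1763, 0.076]
eef_rot: [-0.132, 1.57, 0.151]
force: [-8.8, -2.7, 15.2]
grip_width: 0.0005
```

play_rows --increments '[[[255,0,0,0,0],[255,0,0,0,0],[255,-0.4,0,0,0],[255,-0.8,0,0,0],[255,-1.5,0,0,0],[255,-2.5,0,0,0],[255,-3,0,0,0],[255,-3,0,0,0],[255,-1.5,0,0,0],[255,0,0,0,0],[255,0,0,0,0]]]'

```text
time_s: 10.83
ee_pos: [0.6313, 0.1763, 0.2017]
eef_rot: [-0.091, 1.57, 0.192]
force: [0.2, -0.4, -1.2]
grip_width: 0.0005
```

```bash
python3 -c "
from h import *
goal(82.5,47,.081)
cv2.imwrite('pics/s8.png',cv2.resize(ctrl.camera('scene')[150:330,300:500,::-1],None,fx=3.5,fy=3.3,interpolation=2))
cv2.imwrite('pics/w8.png',ctrl.camera('wrist')[:,:,::-1])"
```

```text
t 10.8333 tcp [0.6313 0.1763 0.2017] target [0.6311 0.1762 0.081 ] F [ 0.2 -0.4 -1.2] grip 0.0005187770864648735
turn deg -0.02 shift now-axes cm [ 1.207e+01 -1.000e-02 -4.000e-02] shift after-turn axes cm [ 1.207e+01 -1.000e-02 -4.000e-02]
tcp in unit mm [82.7 47.1]
axes
 [[ 0.001 -0.279  0.96 ]
 [ 0.     0.96   0.279]
 [-1.    -0.     0.001]]
```

View pics/s8.png

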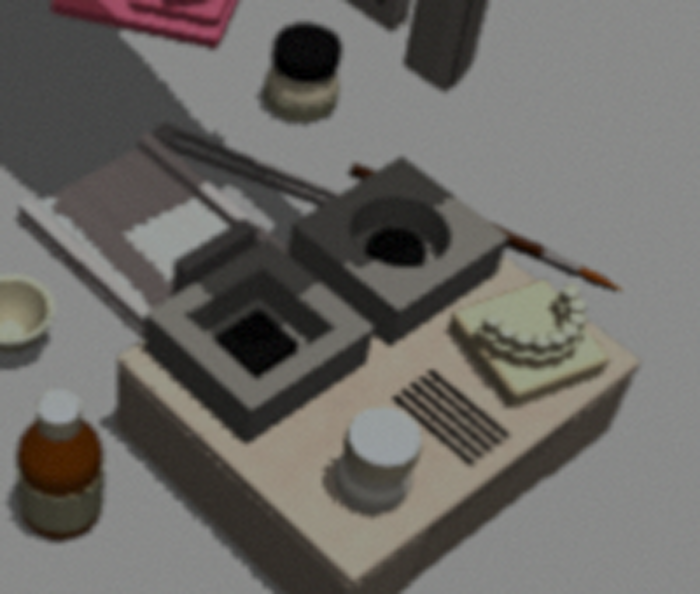

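View pics/w8.png

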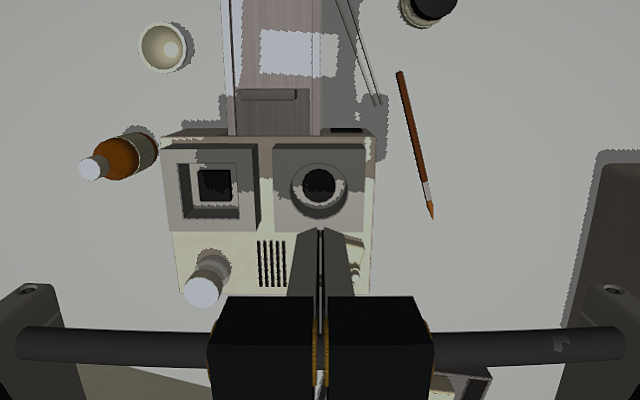

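```bash
python3 -c "
from h import *
o=ctrl.get_obs()
c,s=np.cos(U[2]),np.sin(U[2])
for n,q,z in (('plate0,top front',(267,89.5),.048),('roof front 40',(270,137),.066),('block 46',(320,149),.096)):
  P=pix2('wrist',[q],z,o);d=P[:,:2]-U[:2];print(n,(np.c_[d@[c,s],d@[-s,c]]*1e3).round(1))
a=cv2.imread('pics/w8.png');cv2.imwrite('pics/w8c.png',cv2.resize(a[70:220,160:380],None,fx=3.5,fy=3.5))
"
```

```text
plate0,top front [[ 1.5 -0.1]]
roof front 40 [[41.9  3.6]]
block 46 [[47.5 47.7]]
```

View pics/w8c.png

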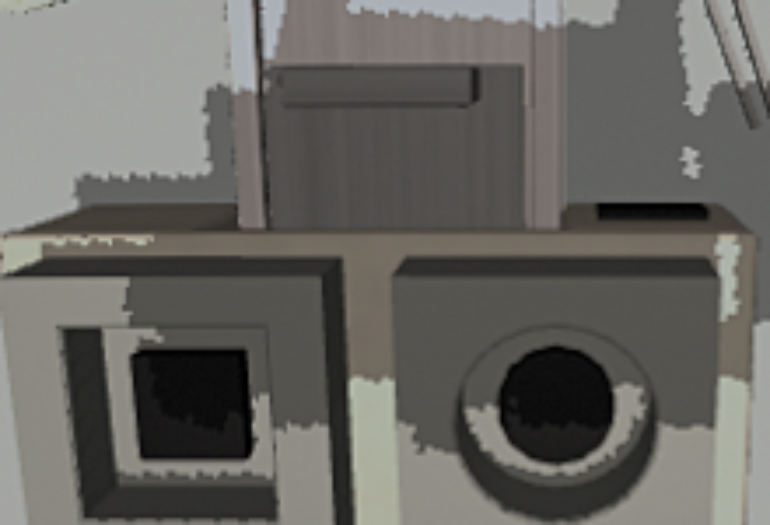

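Plate top front edge is 40.4 mm from the roof edge (nominal 40), so the carrier is home. Both keys look up, and the bystanders are unmoved. Handing in.

```bash
python3 -c "
from station import ctrl
print(ctrl.hand_in())"
```

```text
the job is handed in; nothing more can be done
None
```

I pushed the steel carrier about 54 mm along its rails with the closed fingertips until it hit the stop. There the motion ended and the push force rose to about 24 N. I then pressed the start key in the round well, held it fully down for over 1.1 s (TCP at z = 0.076 m, about 15 N) and released it. The job was handed in at about 11 s on the robot's clock, with the gripper clear of everything at z = 0.20 m.

**Last checks:**
- **Carrier:** in the final wrist picture the plate face is 40.4 mm in front of the unit's edge, against 40 mm nominal, so it is home to within measuring error.
- **Keys:** both caps look up. This is judged by eye from the pictures, not measured. The square well was never entered.
- **Bystanders:** none had moved in the views they appear in, judged by eye.

**Disagreements:**
- **Camera estimates:** the top and scene cameras put the unit's position about 5 mm apart. I used a mean of the two and refined it with the wrist camera.
- **Side force:** there was an unexplained sideways force of about 9 N during the key press. The finger had room all round in the well and the key came back up, so I took it to be friction.

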